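Kit out a detector battery box and its spares jar

TASK

Make up two kits from the parts on the table. Battery kit, in the wooden tray: lay the battery housing in the long compartment and stand the tall screw cap and one of the two cells upright in the two square compartments, one in each. Spares kit, in the white jar: through its neck put first the other cell and then the clamp knob, keeping the jar standing, and leave the low collar, the arm cuff and the mug where they are.

Things in the scene. Friction and masses are not known exactly. Their poses are not given: they have to be found in the camera images.
- tray: Loose wooden compartment tray, 0.5 kg, 148 (x) by 136 (y) by 18 mm high, walls and dividers 4 mm thick and 18 mm high, floor 3 mm thick. Origin: centre of its underside, z up. The long compartment (74 in x by 128 mm in y inside) is on its -x side, centred at x = -33, y = 0 mm; the two square compartments (62 by 62 mm inside) are on its +x side, centred at x = 39, y = +33 and -33 mm.
- jar: Loose white ceramic jar, 0.5 kg, 102 mm high, belly 84 mm across, shoulder sloping in from 72 to 84 mm height, then a straight neck 56 mm across outside with a round mouth 48 mm across inside; wall 4 mm, floor 6 mm thick. Origin: centre of its underside, z up; the mouth is straight above it.
- housing: Battery housing, a black plastic oblong block lying flat: 84 mm long (own x), 44 mm wide (own y), 42 mm high, with a 12 mm thick end flange 50 mm wide and 44 mm high at its -x end, carrying four steel screws and a 10 mm long socket stub (18 mm across, cosmetic). 0.14 kg. Origin: centre of the 84 mm length on its underside, z up. Grip it across its width.
- cap: Tall screw cap, black plastic ribbed cylinder with a plain stepped top, 36 mm across and 38 mm high, standing. 0.04 kg. Origin: centre of its underside, z up along its axis.
- knob: Clamp knob standing on its head: a black five-lobed star head 30 mm across and 18 mm high below, and a steel stud 10 mm across rising from its middle to 48 mm height. 0.045 kg. Origin: centre of the underside of the head, z up along the stud. Grip it by the stud.
- cell_a: One of two alike battery cells, a grey and silver cylinder 26 mm across and 48 mm high, standing, with a 10 mm wide, 2 mm high pip on top. 0.065 kg. Origin: centre of its underside, z up along its axis. Either cell may go to either kit.
- cell_b: The other cell, the same in all respects.
- collar: Low collar, a black plastic ring 52 mm across outside, 34 mm inside, 16 mm high, lying flat among the parts; not part of either kit, to be left alone. Origin: centre of its underside, z up.
- cuff: Arm cuff, a black U-shaped cradle open upwards on an oblong foot (75 by 55 mm), about 130 mm wide (own y), 75 mm deep and 135 mm high, at the far edge of the work; to be left alone. Origin: centre of its underside, z up.
- mug: Blue mug, 76 mm across, 85 mm high, at the far edge of the work; to be left alone. Origin: centre of its underside, z up.

How it is judged:
On the way, in this order (a step that is already met when the one before it is completed fails the run):
1. one cell is in the jar, and the clamp knob is not yet (((z of cell_a in the frame of jar between 0 and 0.065 m and horizontal distance between cell_a and jar below 0.038 m) or (z of cell_b in the frame of jar between 0 and 0.065 m and horizontal distance between cell_b and jar below 0.038 m)) and not (z of knob in the frame of jar between 0 and 0.085 m and horizontal distance between knob and jar below 0.038 m)), for 0.2 s.
2. the clamp knob is in the jar too (z of knob in the frame of jar between 0 and 0.085 m and horizontal distance between knob and jar below 0.038 m and ((z of cell_a in the frame of jar between 0 and 0.065 m and horizontal distance between cell_a and jar below 0.038 m) or (z of cell_b in the frame of jar between 0 and 0.065 m and horizontal distance between cell_b and jar below 0.038 m))), for 0.2 s.
At the end, for the whole second after the job is handed in: Housing flat on the long compartment's floor; cap and one cell upright (0.15 rad) on the floors of the two square ones, one in each; other cell and knob in the jar below its neck (origins under 65 and 85 mm above its underside); jar and tray level (0.1 rad); all at rest (0.02 m/s) (z of housing in the frame of tray between 0 and 0.008 m and angle between each of housing, cap's own z axis and vertical below 0.15 rad and x of housing in the frame of tray between -0.07 and 0.004 m and y of housing in the frame of tray between -0.064 and 0.064 m and z of cap in the frame of tray between 0 and 0.008 m and x of cap in the frame of tray between 0.008 and 0.07 m and y of cap in the frame of tray between -0.064 and 0.064 m and z of knob in the frame of jar between 0 and 0.085 m and horizontal distance between knob and jar below 0.038 m and ((z of cell_a in the frame of tray between 0 and 0.008 m and angle between cell_a's own z axis and vertical below 0.15 rad and x of cell_a in the frame of tray between 0.008 and 0.07 m and y of cell_a in the frame of tray between -0.064 and 0.064 m and horizontal distance between cell_a and cap above 0.046 m and z of cell_b in the frame of jar between 0 and 0.065 m and horizontal distance between cell_b and jar below 0.038 m) or (z of cell_b in the frame of tray between 0 and 0.008 m and angle between cell_b's own z axis and vertical below 0.15 rad and x of cell_b in the frame of tray between 0.008 and 0.07 m and y of cell_b in the frame of tray between -0.064 and 0.064 m and horizontal distance between cell_b and cap above 0.046 m and z of cell_a in the frame of jar between 0 and 0.065 m and horizontal distance between cell_a and jar below 0.038 m)) and angle between each of jar, tray's own z axis and vertical below 0.1 rad and linear speed of each of housing, cap, knob, cell_a, cell_b, jar, tray below 0.02 m/s); the robot touches nothing.
It fails at once if collar, cuff or mug moved by more than 20 mm (distance of any of collar, cuff, mug from where it was at the start of the episode above 0.02 m).
It fails at once if jar tipped by more than 0.35 rad (angle between jar's own z axis and vertical above 0.35 rad).
It also fails if it takes over 112 s, if anything falls off the work surface, if the arm or the gripper's body presses on something with over 40 N, if the wrist force passes 120 N, or if a joint passes its speed limit or range.

ROBOT

A 6-joint arm with a two-finger parallel gripper is mounted at the origin on the work surface. World frame = base frame: x ahead of the robot, y to its left, z up, the work surface at z = 0. Lengths are in m, angles in rad, forces in N, time in s.
With the tool pointing down it reaches from about 0.25 to 0.725 m from the base axis. Payload 4 kg.
Tool frame: the origin (TCP) lies at the very end of the fingers, on their centre line; the grasp point (between the pads) lies bot.grasp_offset behind it (bot.grasp_offset is the distance from the TCP to the grasp point, in m); z points along the fingers, y is the direction in which the jaws open and shut (so a half turn about z gives the same grasp; the last joint's range is limited). The gripper opens to 85 mm and grips with 20 to 120 N. Pads are 22 mm wide; open, the fingers measure 114 mm over their backs; the gripper's body (76 mm by 85 mm) begins 54 mm behind the grasp point. The pads swing forward as they close: fully open they stand 13 mm farther back than shut.
Start: joints at [-1.247, 0.241, 0.005, 1.335, 0, 1.571], TCP at [0.159, -0.474, 0.231] pointing down, gripper open.
Joint ranges: [-2.72, 2.72], [-1.05, 1.87], [-1.09, 1.28], [-1.99, 2.15], [-1.42, 1.44], [-3.14, 3.14]. Speed limits (rad/s): [2.79, 2.79, 3.14, 3.14, 3.14, 3.14].

INTERFACE

Orientations are given as a unit quaternion [x, y, z, w].
In Python, from workcell import bot gives the robot as it stands. The module is installed in compiled form; this text tells all that it offers.
- The arm moves only by the shell command python3 -m jog 'ROWS' [OPENING]. ROWS is JSON, a list that holds one entry, the list of rows, each a list of 6 numbers: the shift along the tool's x, y, z in m, then the turn, a rotation vector about the tool's x, y, z in degrees. In form: [[[dx, dy, dz, wx, wy, wz], ...]]. A call has 1 to 12 rows; each row shifts and turns the pose as measured when the row begins, along the tool's axes as they then stand; what a row does not reach is not made up. A row lasts 1/8 s, in which the tool goes at most 62.5 mm and 10.7 degrees, less where a joint would pass 70% of its speed; a pose out of reach is approached as far as the arm can. A call is refused whole if a number of a shift passes 0.0625 or a number of a turn 10.7, either way. A call with a gripper value outside its range is refused whole. OPENING is the finger opening in m, from 0 to 0.0854, set as the call begins (- or left out, the last holds). The fingers move at their own pace and stop on an object; the grip force is fixed at half the most. Time passes only in rows, so rows that do not move let the fingers close. It gives the time, the measured TCP pose, the force and the opening at its end, in the units of the state.
- bot.get_obs(): the state, without advancing time (a new reading comes with each control period).
- bot.camera(name): name is "scene" or "top"; returns a dict with "pixels" (420x560x3 uint8, red, green, blue), "fx", "fy", "cx", "cy" (pixels), "rvec" (rotation vector, rad) and "tvec" (3), from world to camera coordinates, as OpenCV has them. Camera axes: x right, y down, z forward; pixel columns grow to the right and rows downward; lengths in m; the calibration is good to about 2 mm. A picture is of the moment at which its call begins. There is no depth.
- bot.job_done(): hands the job in, once; it reports no verdict.
The state is a dict: "clock": time; "joint_pos": joint angles; "joint_vel": joint speeds; "tau": joint torques, N m; "eef_pos": TCP position; "tool_rot": TCP orientation; "ft_force": force on the tool from outside, world axes, zero at the start; "ft_torque": the same for the moment, N m; "grip_width": finger opening in m.
Only numpy, scipy, OpenCV 4.12 (cv2) and the standard library are available. Lean on these libraries where they do the work, as an engineer would, in place of code of your own. Each camera call takes 0.05 s, during which the arm holds its last target. There are 200 camera calls.

## Working session

There is one attempt and no reset: what is moved stays moved. The work goes in short steps, Python scripts to look and compute and a shell command to move; the robot and the scene stay as the last step left them, time stands still between calls to the robot, and variables do not carry over. Pictures are saved under pics/ and viewed, on a budget of 14 in all, crops included, one or two more only if the job needs it, and the job is handed in when it is done.

```bash
mkdir -p pics
cat > h.py <<'E'
import numpy as np, cv2
from workcell import bot
from scipy.spatial.transform import Rotation as R
def snap(n,f):
    c=bot.camera(n); cv2.imwrite('pics/'+f+'.png',c['pixels'][:,:,::-1]); np.save('pics/'+f+'.npy',c,allow_pickle=True); return c
def load(f): return np.load('pics/'+f+'.npy',allow_pickle=True).item()
def K(c): return np.array([[c['fx'],0,c['cx']],[0,c['fy'],c['cy']],[0,0,1.]])
def p2w(c,u,v,z):
    Rm=cv2.Rodrigues(np.array(c['rvec'],float))[0]; t=np.array(c['tvec'],float).ravel()
    d=Rm.T@np.linalg.inv(K(c))@[u,v,1]; o=-Rm.T@t
    return o+d*(z-o[2])/d[2]
def w2p(c,P): return cv2.projectPoints(np.array(P,float).reshape(-1,3),np.array(c['rvec'],float),np.array(c['tvec'],float),K(c),None)[0].reshape(-1,2)
E
python3 - <<'E'
from h import *
for n in('top','scene'):
    c=snap(n,n+'0'); print(c['fx'],c['cx'],c['cy'],c['rvec'],c['tvec'])
o=bot.get_obs(); print(o['clock'],o['eef_pos'],R.from_quat(o['tool_rot']).as_matrix().round(3),bot.grasp_offset)
E
```

```text
524.3856855483451 285.080528379471 214.79659052616165 [ 2.11033625 -2.17624759  0.10124045] [0.03948936 0.58885902 1.05001681]
441.2730432454641 277.4435307088117 209.6573578473444 [ 2.02472407  1.67996723 -0.52940449] [-0.09678524 -0.47030329  1.2272215 ]
0.1 [ 0.15889195 -0.47346959  0.23051286] [[ 0.948  0.318 -0.001]
 [ 0.318 -0.948  0.002]
 [-0.    -0.002 -1.   ]] 0.0187
```

View pics/top0.png

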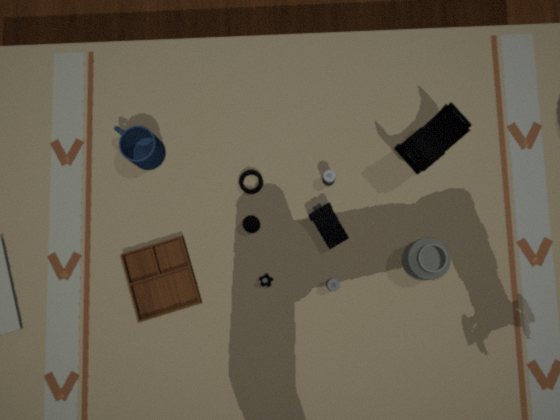

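View pics/scene0.png

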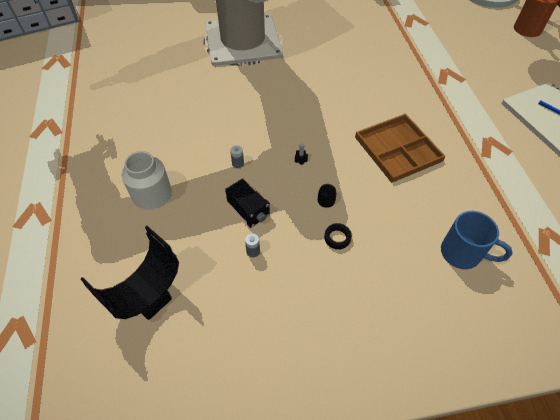

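The top view (x up, y left) shows the tray at (161,278), cap (251,224), collar (251,181), knob (265,281), cells (329,177) and (333,285), housing (328,226), jar (428,260). The scene view agrees. I'll enlarge the top view to measure the positions.

Run:
```python
from h import *
c=load('top0');im=c['pixels'][:,:,::-1]
g=lambda a:np.clip(255*(a/255.)**0.5,0,255).astype(np.uint8)
a=cv2.resize(g(im[160:310,230:460]),None,fx=3.4,fy=3.4,interpolation=cv2.INTER_CUBIC)
cv2.imwrite('pics/c1.png',a)
a=cv2.resize(g(im[225:330,110:210]),None,fx=5,fy=5,interpolation=cv2.INTER_CUBIC)
cv2.imwrite('pics/c2.png',a)
```

```text
(no output)
```

View pics/c1.png

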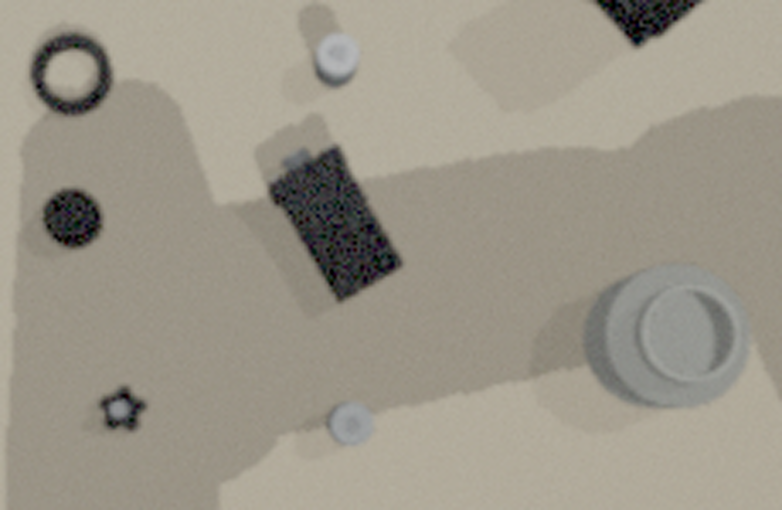

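View pics/c2.png

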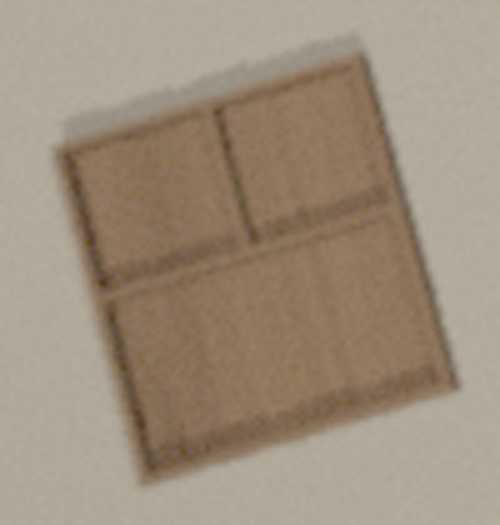

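The crop is sharp: cell tops at (338,55) and (351,424), cap (72,217), knob stud (118,408), jar mouth (687,333). The housing flange end is at upper left with the stub, and the tray's square compartments are on the upper (far) side.

Run:
```python
from h import *
c=load('top0')
f=lambda u,v,z,s=3.4,o=(230,160):p2w(c,(u+.5)/s-.5+o[0],(v+.5)/s-.5+o[1],z)
for n,u,v,z in [('cellfar',338,55,.048),('cellnear',351,424,.048),('cap',72,217,.037),('knobstud',118,408,.048),('knobhead',122,408,.018),('jar',688,333,.102),('collar',71,74,.016)]:
    print(n,f(u,v,z)[:2].round(4))
H=np.array([f(*p,z) for *p,z in [(338,147,.044),(268,188,.044),(401,264,.042),(340,300,.042)]])
a=(H[0]+H[1])/2;b=(H[2]+H[3])/2
print('housing',(a+b)[:2]/2,np.linalg.norm((b-a)[:2]),np.degrees(np.arctan2(*(b-a)[1::-1])),np.linalg.norm(H[0]-H[1]))
T=np.array([f(*p,.018,5,(110,225)) for p in[(55,148),(368,55),(458,388),(143,483)]])
m=T.mean(0);ax=(T[0]+T[1]-T[2]-T[3])/2;ay=(T[0]+T[3]-T[1]-T[2])/2
print('tray',m[:2],np.linalg.norm(ax),np.linalg.norm(ay),np.degrees(np.arctan2(ax[1],ax[0])),np.degrees(np.arctan2(-ay[0],ay[1])))
th=np.arctan2(ax[1],ax[0])
for p in[(-.033,0),(.039,.033),(.039,-.033)]: print(p,m[:2]+[np.cos(th)*p[0]-np.sin(th)*p[1],np.sin(th)*p[0]+np.cos(th)*p[1]])
s=load('scene0')
for n,P in [('cellnear',(*f(351,424,.048)[:2],.048)),('jar',(*f(688,333,.102)[:2],.102)),('cap',(*f(72,217,.037)[:2],.037)),('tray+x+y',T[0])]: print(n,w2p(s,P))
```

```text
cellfar [ 0.6665 -0.0721]
cellnear [ 0.4442 -0.0711]
cap [0.574  0.0929]
knobstud [0.4576 0.0668]
knobhead [0.4576 0.0665]
jar [ 0.4901 -0.2589]
collar [0.6666 0.0936]
housing [ 0.56363129 -0.06752496] 0.08005701740699779 -151.65975007850372 0.04924500268040955
tray [0.4673527  0.28608929] 0.14497232365914536 0.13706947757676655 15.046590078169302 14.90692286050117
(-0.033, 0) [0.4354841  0.27752234]
(0.039, 0.033) [0.49644864 0.32808245]
(0.039, -0.033) [0.51358253 0.26434526]
cellnear [[236.86407799 149.37071915]]
jar [[140.22301627 161.47350914]]
cap [[326.93922915 189.02902711]]
tray+x+y [[444.68078463 155.68902116]]
```

Both views agree to about a pixel. I'll turn the tool to yaw 90° so that tool x is world y, tool y is world x and tool z is down.

```bash
cat > d.py <<'E'
import sys; from h import *
o=bot.get_obs(); M=R.from_quat(o['tool_rot']).as_matrix()
print('t',round(o['clock'],2),'pos',np.round(o['eef_pos'],4),'yaw',np.degrees(np.arctan2(M[1,0],M[0,0])).round(2),'w',round(o['grip_width'],4),'F',np.round(o['ft_force'],1),'q6',round(o['joint_pos'][5],2))
if len(sys.argv)>3:
    print('tool shift',(M.T@(np.array([float(a) for a in sys.argv[1:4]])-o['eef_pos'])).round(4))
if len(sys.argv)>4:
    y=np.radians(float(sys.argv[4])); T=np.array([[np.cos(y),np.sin(y),0],[np.sin(y),-np.cos(y),0],[0,0,-1]])
    print('turn deg',np.degrees(R.from_matrix(M.T@T).as_rotvec()).round(2))
E
python3 -m jog '[[[0,0,0,0,0,-10.6],[0,0,0,0,0,-10.6],[0,0,0,0,0,-10.6],[0,0,0,0,0,-10.6],[0,0,0,0,0,-10.6],[0,0,0,0,0,-10.6],[0,0,0,0,0,-8],[0,0,0,0,0,0]]]' 0.05
python3 d.py 0.4442 -0.0711 0.10 90
```

```text
clock: 1.1
eef_pos: [0.1579, -0.4705, 0.2261]
tool_rot: [0.698, 0.716, 0.003, -0.005]
ft_force: [-1.0, 0.7, 0.1]
grip_width: 0.0499
t 1.1 pos [ 0.1579 -0.4705  0.2261] yaw 91.42 w 0.0499 F [-1.   0.7  0.1] q6 0.3
tool shift [0.3907 0.2966 0.1296]
turn deg [-0.21 -0.66  1.43]
```

```bash
python3 -m jog '[[[0.049,0.037,0,0,0,0.7],[0.049,0.037,0,0,0,0.7],[0.049,0.037,0.005,0,-0.6,0],[0.049,0.037,0.015,0,0,0],[0.049,0.037,0.02,0,0,0],[0.049,0.037,0.03,0,0,0],[0.049,0.037,0.03,0,0,0],[0.045,0.035,0.025,0,0,0],[0,0,0,0,0,0]]]' 0.05
python3 d.py 0.4442 -0.0711 0.021 90
```

```text
clock: 2.22
eef_pos: [0.4511, -0.0923, 0.1068]
tool_rot: [0.717, 0.697, -0.001, 0.002]
ft_force: [-0.1, -1.3, -0.1]
grip_width: 0.0497
t 2.23 pos [ 0.4511 -0.0923  0.1068] yaw 88.36 w 0.0497 F [-0.1 -1.3 -0.1] q6 1.4
tool shift [ 0.0213 -0.0076  0.0857]
turn deg [ 0.08  0.19 -1.64]
```

```bash
python3 -m jog '[[[0.0213,-0.0076,0.02,0,0,-1.6],[0,0,0,0,0,0],[0,0,0.02,0,0,0],[0,0,0,0,0,0]]]'
python3 d.py 0.4442 -0.0711 0.022 90
```

```text
clock: 2.72
eef_pos: [0.4447, -0.0734, 0.068]
tool_rot: [0.71, 0.704, -0.001, 0.003]
ft_force: [-0.4, 0.4, 0.2]
grip_width: 0.0498
t 2.73 pos [ 0.4447 -0.0734  0.068 ] yaw 89.53 w 0.0498 F [-0.4  0.4  0.2] q6 1.42
tool shift [ 0.0026 -0.0007  0.046 ]
turn deg [ 0.19  0.35 -0.47]
```

```bash
python3 -m jog '[[[0.0025,0,0.02,0,0,-0.5],[0,0,0.02,0,0,0],[0,0,0,0,0,0],[0,0,0.006,0,0,0],[0,0,0,0,0,0]]]' 
python3 d.py 0.4442 -0.0711 0.022 90
python3 -m jog '[[[0,0,0,0,0,0],[0,0,0,0,0,0],[0,0,0,0,0,0],[0,0,0,0,0,0]]]' 0.015 
python3 d.py 0.4901 -0.2589 0.17 90
```

```text
clock: 3.35
eef_pos: [0.4507, -0.0762, 0.0281]
tool_rot: [0.71, 0.704, 0.002, 0.009]
ft_force: [-0.1, 0.7, -0.2]
grip_width: 0.0501
t 3.35 pos [ 0.4507 -0.0762  0.0281] yaw 89.5 w 0.0501 F [-0.1  0.7 -0.2] q6 1.42
tool shift [ 0.0051 -0.0066  0.0059]
turn deg [ 0.91  0.55 -0.49]
clock: 3.85
eef_pos: [0.4513, -0.0763, 0.0291]
tool_rot: [0.71, 0.704, 0.003, 0.01]
ft_force: [-0.5, 0.4, -0.3]
grip_width: 0.025
t 3.85 pos [ 0.4513 -0.0763  0.0291] yaw 89.5 w 0.025 F [-0.5  0.4 -0.3] q6 1.42
tool shift [-0.1836  0.0428 -0.1383]
turn deg [ 1.    0.56 -0.49]
```

The cell is gripped about 5 mm off the pad centre (the tool drifts during moves). I'll lift, level the tool and allow for that offset.

```bash
python3 -m jog '[[[0,0,-0.03,1,0.5,-0.5],[0,0,-0.04,0,0,0],[0,0,-0.04,0,0,0],[0,0,-0.04,0,0,0],[-0.045,0.01,-0.01,0,0,0],[-0.045,0.01,0,0,0,0],[-0.045,0.01,0,0,0,0],[-0.045,0.01,0,0,0,0],[0,0,0,0,0,0]]]' 
python3 d.py 0.4901 -0.264 0.155 90
```

```text
clock: 4.97
eef_pos: [0.4923, -0.2598, 0.1932]
tool_rot: [0.705, 0.709, -0.001, -0.0]
ft_force: [-0.7, -0.4, -0.8]
grip_width: 0.025
t 4.97 pos [ 0.4923 -0.2598  0.1932] yaw 90.3 w 0.025 F [-0.7 -0.4 -0.8] q6 1.08
tool shift [-0.0041 -0.0021  0.0382]
turn deg [-0.11  0.06  0.3 ]
```

```bash
python3 -m jog '[[[-0.004,-0.002,0.02,0,0,0.3],[0,0,0,0,0,0],[0,0,0.02,0,0,0],[0,0,0,0,0,0],[0,0,0,0,0,0]]]' 
python3 d.py 0.4901 -0.264 0.108 90
python3 - <<'E'
from h import *
a=snap('top','t1');b=snap('scene','s1')
A=lambda i,x,y:cv2.resize(np.clip(255*(i['pixels'][y:y+130,x:x+130,::-1]/255.)**.6,0,255).astype(np.uint8),(400,400),interpolation=cv2.INTER_CUBIC)
cv2.imwrite('pics/j1.png',np.hstack([A(a,370,200),A(b,80,90)]))
E
```

```text
clock: 5.6
eef_pos: [0.4905, -0.2612, 0.1545]
tool_rot: [0.706, 0.708, -0.0, -0.0]
ft_force: [0.3, 0.8, -0.0]
grip_width: 0.0251
t 5.6 pos [ 0.4905 -0.2612  0.1545] yaw 90.14 w 0.0251 F [ 0.3  0.8 -0. ] q6 1.08
tool shift [-0.0028 -0.0004  0.0465]
turn deg [-0.06 -0.01  0.14]
```

View pics/j1.png

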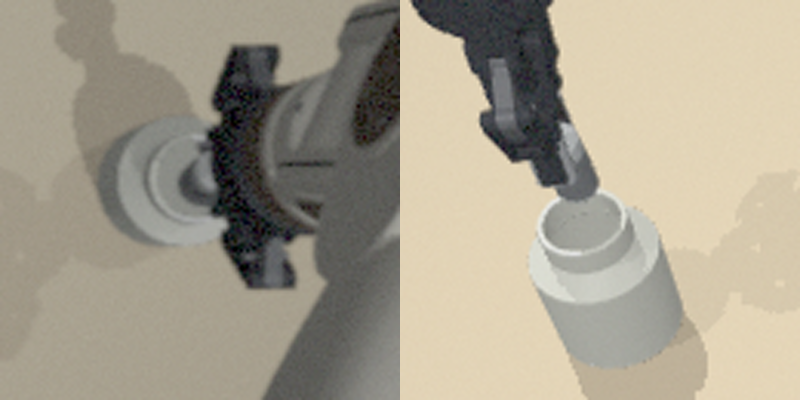

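The cell hangs upright over the mouth and the jar is undisturbed. I'll check the cell's projected bottom position against the jar axis.

Run:
```python
from h import *
s=load('s1');t=load('t1')
print(w2p(s,[(.4905,-.256,.1255),(.4901,-.2589,.102),(.4905,-.2612,.1255)]), p2w(s,138,152,.1255), p2w(s,400*.325-130+80+(583-400)*.325*0+60,90+222*.325,.102))
print('mouth from scene',p2w(s,80+184*.325,90+222*.325,.102),'cell top view',p2w(t,370+200*.325,200+185*.325,.1255))
```

```text
[[138.52053574 153.14239803]
 [140.23463119 161.4778661 ]
 [135.69489884 153.53484264]] [ 0.48741965 -0.25693979  0.1255    ] [ 0.49172944 -0.25935625  0.102     ]
mouth from scene [ 0.49165765 -0.25973224  0.102     ] cell top view [ 0.48438908 -0.25836779  0.1255    ]
```

```bash
python3 -m jog '[[[-0.003,0.002,0.01,0,0,0],[0,0,0,0,0,0],[0,0,0.015,0,0,0],[0,0,0,0,0,0]]]' 
python3 d.py 0.492 -0.264 0.112 90
```

```text
clock: 6.2
eef_pos: [0.4929, -0.2646, 0.1284]
tool_rot: [0.706, 0.708, -0.0, 0.0]
ft_force: [-1.3, -0.2, -0.2]
grip_width: 0.0247
t 6.2 pos [ 0.4929 -0.2646  0.1284] yaw 90.13 w 0.0247 F [-1.3 -0.2 -0.2] q6 1.08
tool shift [ 0.0006 -0.0009  0.0164]
turn deg [-0.01  0.02  0.13]
```

Now I'll go lower, release just above the rim, and lift away.

```bash
python3 -m jog '[[[0.0005,-0.001,0.008,0,0,0],[0,0,0.008,0,0,0],[0,0,0,0,0,0]]]' && python3 -m jog '[[[0,0,0,0,0,0],[0,0,0,0,0,0],[0,0,0,0,0,0],[0,0,0,0,0,0]]]' 0.045 && python3 -m jog '[[[0,0,-0.04,0,0,0],[0,0,-0.04,0,0,0],[0.06,0,0,0,0,0],[0.06,-0.005,0,0,0,0],[0.06,-0.005,0,0,0,0],[0.06,-0.005,0,0,0,0],[0.05,-0.005,0,0,0,0],[0.03,-0.005,0.01,0,0,0],[0,0,0,0,0,0]]]'
python3 d.py 0.4576 0.0668 0.10 90
python3 - <<'E'
from h import *
a=snap('top','t2');b=snap('scene','s2')
A=lambda i,x,y:cv2.resize(np.clip(255*(i['pixels'][y:y+130,x:x+130,::-1]/255.)**.6,0,255).astype(np.uint8),(400,400),interpolation=cv2.INTER_CUBIC)
cv2.imwrite('pics/j2.png',np.hstack([A(a,370,200),A(b,80,90)]))
E
```

```text
clock: 6.58
eef_pos: [0.4915, -0.264, 0.1108]
tool_rot: [0.706, 0.708, -0.0, -0.0]
ft_force: [1.1, -0.0, 0.2]
grip_width: 0.0249
clock: 7.08
eef_pos: [0.4925, -0.2645, 0.1121]
tool_rot: [0.706, 0.708, 0.0, 0.001]
ft_force: [0.1, 0.2, -0.2]
grip_width: 0.0447
clock: 8.2
eef_pos: [0.4692, 0.0639, 0.1863]
tool_rot: [0.707, 0.707, 0.004, 0.004]
ft_force: [0.4, -0.1, -0.2]
grip_width: 0.0449
t 8.2 pos [0.4692 0.0639 0.1863] yaw 89.95 w 0.0449 F [ 0.4 -0.1 -0.2] q6 1.71
tool shift [ 0.003  -0.0125  0.0862]
turn deg [ 0.61  0.02 -0.05]
```

View pics/j2.png

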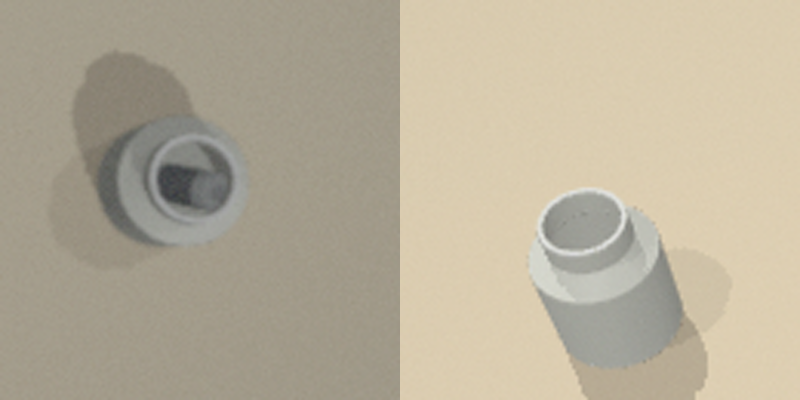

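The cell is inside the jar, leaning, with the jar standing in place. Next is the knob.

```bash
python3 -m jog '[[[0.003,-0.0125,0.04,0.6,0,0],[0,0,0.04,0,0,0],[0,0,0,0,0,0],[0,0,0.02,0,0,0],[0,0,0.02,0,0,0],[0,0,0,0,0,0]]]' 
python3 d.py 0.4576 0.0668 0.025 90
```

```text
clock: 9.05
eef_pos: [0.4664, 0.0593, 0.0719]
tool_rot: [0.712, 0.702, 0.005, 0.006]
ft_force: [-0.9, 0.3, -0.6]
grip_width: 0.045
t 9.05 pos [0.4664 0.0593 0.0719] yaw 89.13 w 0.045 F [-0.9  0.3 -0.6] q6 1.71
tool shift [ 0.0073 -0.0096  0.0468]
turn deg [ 0.88  0.04 -0.87]
```

```bash
python3 -m jog '[[[0.0075,-0.0095,0,0.9,0,-0.9],[0,0,0,0,0,0],[0.001,-0.001,0.015,0,0,0],[0,0,0,0,0,0]]]' 
python3 d.py 0.4576 0.0668 0.025 90
```

```text
clock: 9.55
eef_pos: [0.4585, 0.0684, 0.06]
tool_rot: [0.707, 0.707, 0.002, 0.002]
ft_force: [0.5, -0.2, -0.2]
grip_width: 0.0449
t 9.55 pos [0.4585 0.0684 0.06  ] yaw 90.03 w 0.0449 F [ 0.5 -0.2 -0.2] q6 1.72
tool shift [-0.0016 -0.0011  0.035 ]
turn deg [ 0.32 -0.02  0.03]
```

```bash
python3 -m jog '[[[-0.001,-0.002,0.018,0.3,0,0],[0,-0.001,0.015,0.2,0,0],[0,0,0,0,0,0],[0,0,0,0,0,0]]]' 
python3 d.py 0.4576 0.0668 0.025 90
```

```text
clock: 10.05
eef_pos: [0.456, 0.0676, 0.026]
tool_rot: [0.707, 0.707, -0.001, -0.001]
ft_force: [0.1, 0.1, 0.5]
grip_width: 0.0451
t 10.05 pos [0.456  0.0676 0.026 ] yaw 90.05 w 0.0451 F [0.1 0.1 0.5] q6 1.72
tool shift [-0.0008  0.0016  0.001 ]
turn deg [-0.17 -0.01  0.05]
```

```bash
python3 -m jog '[[[0,0.001,0.001,0,0,0],[0,0,0,0,0,0],[0,0,0,0,0,0],[0,0,0,0,0,0],[0,0,0,0,0,0]]]' 0 && python3 -m jog '[[[0,0,-0.05,0,0,0],[0,0,-0.05,0,0,0],[0,0,-0.04,0,0,0],[-0.05,0.005,-0.01,0,0,0],[-0.058,0.005,0,0,0,0],[-0.058,0.005,0,0,0,0],[-0.058,0.005,0,0,0,0],[-0.058,0.005,0,0,0,0],[-0.055,0.005,0,0,0,0],[0,0,0,0,0,0],[0,0,0,0,0,0]]]'
python3 d.py 0.491 -0.259 0.15 90
```

```text
clock: 10.68
eef_pos: [0.4581, 0.0678, 0.0261]
tool_rot: [0.707, 0.707, 0.0, -0.0]
ft_force: [-0.3, -0.0, -0.3]
grip_width: 0.0077
clock: 12.05
eef_pos: [0.4908, -0.2786, 0.1808]
tool_rot: [0.705, 0.709, 0.001, 0.001]
ft_force: [-0.6, -0.9, -0.4]
grip_width: 0.0075
t 12.05 pos [ 0.4908 -0.2786  0.1808] yaw 90.32 w 0.0075 F [-0.6 -0.9 -0.4] q6 1.05
tool shift [0.0196 0.0002 0.0308]
turn deg [ 0.1  -0.    0.32]
```

```bash
python3 -m jog '[[[0.0195,0,0.012,0,0,0.3],[0,0,0,0,0,0],[0,0,0.008,0,0,0],[0,0,0,0,0,0],[0,0,0,0,0,0]]]'
python3 d.py 0.491 -0.26 0.115 90
python3 - <<'E'
from h import *
a=snap('top','t3');b=snap('scene','s3')
A=lambda i,x,y:cv2.resize(np.clip(255*(i['pixels'][y:y+130,x:x+130,::-1]/255.)**.6,0,255).astype(np.uint8),(400,400),interpolation=cv2.INTER_CUBIC)
cv2.imwrite('pics/j3.png',np.hstack([A(a,370,200),A(b,80,90)]))
E
```

```text
clock: 12.68
eef_pos: [0.4913, -0.2558, 0.1613]
tool_rot: [0.705, 0.709, 0.001, 0.001]
ft_force: [0.5, 0.6, -0.9]
grip_width: 0.0077
t 12.68 pos [ 0.4913 -0.2558  0.1613] yaw 90.32 w 0.0077 F [ 0.5  0.6 -0.9] q6 1.08
tool shift [-0.0042 -0.0004  0.0463]
turn deg [0.15 0.04 0.32]
```

View pics/j3.png

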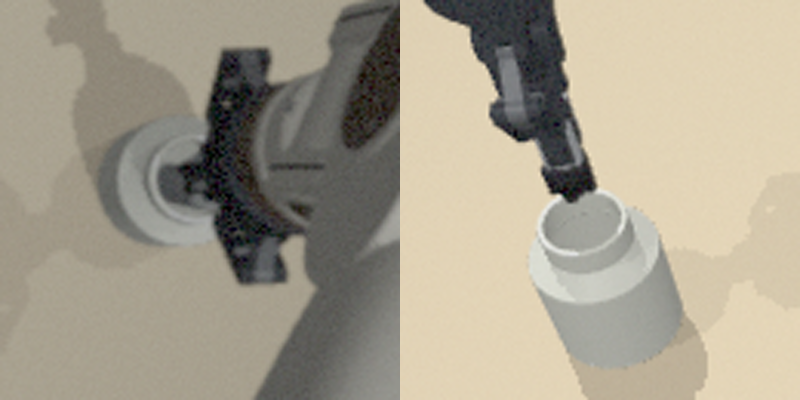

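```bash
python3 - <<'E'
from h import *
s=load('s3'); print(w2p(s,[(.4913,-.2555,.144),(.4913,-.2555,.135)]),p2w(s,135.2,149.5,.144))
E
python3 -m jog '[[[-0.0035,0,0.015,0,0,0.3],[0,0,0.01,0,0,0],[0,0,0,0,0,0],[0,0,0,0,0,0]]]'
python3 d.py 0.491 -0.26 0.108 90
```

```text
[[136.12773488 146.62938625]
 [137.43780944 149.96483455]] [ 0.49815802 -0.25719226  0.144     ]
clock: 13.28
eef_pos: [0.4908, -0.26, 0.1338]
tool_rot: [0.708, 0.707, 0.0, 0.001]
ft_force: [-0.0, 0.2, -0.5]
grip_width: 0.0076
t 13.28 pos [ 0.4908 -0.26    0.1338] yaw 89.93 w 0.0076 F [-0.   0.2 -0.5] q6 1.08
tool shift [0.     0.0002 0.0258]
turn deg [ 0.08  0.01 -0.07]
```

```bash
python3 -m jog '[[[0,0,0.009,0,0,0],[0,0,0.009,0,0,0],[0,0,0.007,0,0,0],[0,0,0,0,0,0]]]' && python3 d.py 0.491 -0.26 0.108 90 && python3 -m jog '[[[0,0,0,0,0,0],[0,0,0,0,0,0],[0,0,0,0,0,0],[0,0,0,0,0,0]]]' 0.03 && python3 -m jog '[[[0,0,-0.05,0,0,0],[0,0,-0.05,0,0,0],[0.06,0,0,0,0,10],[0.06,0.01,0,0,0,10],[0.05,0.02,0,0,0,10],[0.02,0.02,0,0,0,10],[0,0,0,0,0,10],[0,0,0,0,0,10],[0,0,0,0,0,0]]]' 0.07
python3 d.py 0.5636 -0.0675 0.10 28.3
python3 - <<'E'
from h import *
a=snap('top','t4');b=snap('scene','s4')
A=lambda i,x,y:cv2.resize(np.clip(255*(i['pixels'][y:y+130,x:x+130,::-1]/255.)**.6,0,255).astype(np.uint8),(400,400),interpolation=cv2.INTER_CUBIC)
cv2.imwrite('pics/j4.png',np.hstack([A(a,370,200),A(b,80,90)]))
E
```

```text
clock: 13.78
eef_pos: [0.4908, -0.2599, 0.1071]
tool_rot: [0.707, 0.707, 0.0, 0.001]
ft_force: [0.0, -0.3, -1.4]
grip_width: 0.0074
t 13.78 pos [ 0.4908 -0.2599  0.1071] yaw 89.94 w 0.0074 F [ 0.  -0.3 -1.4] q6 1.08
tool shift [-0.0001  0.0002 -0.0009]
turn deg [ 0.08  0.01 -0.06]
clock: 14.28
eef_pos: [0.4916, -0.2603, 0.1082]
tool_rot: [0.707, 0.707, 0.001, 0.002]
ft_force: [-0.4, -0.1, 0.1]
grip_width: 0.0303
clock: 15.4
eef_pos: [0.5776, -0.0949, 0.2131]
tool_rot: [0.969, 0.249, 0.004, 0.001]
ft_force: [0.6, -0.7, -0.3]
grip_width: 0.0701
t 15.4 pos [ 0.5776 -0.0949  0.2131] yaw 28.82 w 0.0701 F [ 0.6 -0.7 -0.3] q6 2.48
tool shift [ 0.0002 -0.0312  0.113 ]
turn deg [ 0.26 -0.37  0.52]
```

View pics/j4.png

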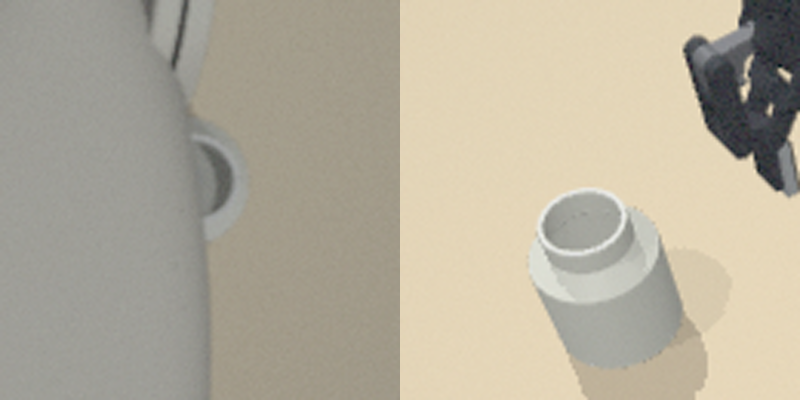

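The jar stands and nothing sticks out of its neck, so the knob has dropped in. I'll confirm that when the arm is clear of the view. Now the housing.

```bash
python3 -m jog '[[[0,-0.03,0.03,0.2,-0.3,0.5],[0,0,0.04,0,0,0],[0,0,0.04,0,0,0],[0,0,0,0,0,0],[0,0,0,0,0,0]]]' 0.07
python3 d.py 0.5636 -0.0675 0.021 28.3
```

```text
clock: 16.12
eef_pos: [0.5649, -0.0695, 0.1039]
tool_rot: [0.969, 0.248, 0.004, 0.002]
ft_force: [0.3, 0.1, 1.4]
grip_width: 0.0702
t 16.12 pos [ 0.5649 -0.0695  0.1039] yaw 28.76 w 0.0702 F [0.3 0.1 1.4] q6 2.52
tool shift [-0.0007 -0.0028  0.0829]
turn deg [ 0.28 -0.37  0.46]
```

```bash
python3 -m jog '[[[0,-0.0025,0.02,0.3,-0.4,0.5],[0,0,0.02,0,0,0],[0,0,0.02,0,0,0],[0,0,0.01,0,0,0],[0,0,0,0,0,0]]]'
python3 d.py 0.5636 -0.0675 0.021 28.3
```

```text
clock: 16.75
eef_pos: [0.5684, -0.068, 0.0354]
tool_rot: [0.97, 0.244, 0.004, 0.002]
ft_force: [0.4, 0.5, 0.2]
grip_width: 0.0699
t 16.75 pos [ 0.5684 -0.068   0.0354] yaw 28.23 w 0.0699 F [0.4 0.5 0.2] q6 2.53
tool shift [-0.0041 -0.0028  0.0144]
turn deg [ 0.28 -0.41 -0.08]
```

```bash
python3 -m jog '[[[-0.004,-0.0025,0.005,0.3,-0.4,0],[0,0,0.008,0,0,0],[0,0,0,0,0,0],[0,0,0,0,0,0]]]' && python3 d.py 0.5636 -0.0675 0.021 28.3 &&  python3 -m jog '[[[0,0,0,0,0,0],[0,0,0,0,0,0],[0,0,0,0,0,0],[0,0,0,0,0,0],[0,0,0,0,0,0]]]' 0.03
python3 d.py 0.4354 0.2775 0.12 105
```

```text
clock: 17.25
eef_pos: [0.565, -0.0678, 0.0234]
tool_rot: [0.97, 0.244, 0.001, 0.0]
ft_force: [-0.2, 0.5, 0.1]
grip_width: 0.0699
t 17.25 pos [ 0.565  -0.0678  0.0234] yaw 28.23 w 0.0699 F [-0.2  0.5  0.1] q6 2.53
tool shift [-0.0011 -0.001   0.0024]
turn deg [ 0.08 -0.16 -0.07]
clock: 17.88
eef_pos: [0.5655, -0.0679, 0.0241]
tool_rot: [0.97, 0.244, 0.002, 0.001]
ft_force: [0.6, -1.3, 0.6]
grip_width: 0.0427
t 17.88 pos [ 0.5655 -0.0679  0.0241] yaw 28.23 w 0.0427 F [ 0.6 -1.3  0.6] q6 2.53
tool shift [ 0.049  -0.3656 -0.0964]
turn deg [  0.24  -0.1  -76.77]
```

```bash
python3 -m jog '[[[0,0,-0.03,0,0,0],[0,0,-0.05,0,0,0],[0,0,-0.03,0,0,0],[0.008,-0.058,0,0,0,0],[0.008,-0.06,0,0,0,0],[0.008,-0.06,0,0,0,0],[0.008,-0.06,0,0,0,0],[0.008,-0.06,0,0,0,0],[0.008,-0.06,0,0,0,0],[0,0,0,0,0,0]]]' && python3 -m jog '[[[0,0,0,0,0,-10],[0,0,0,0,0,-10.5],[0,0,0,0,0,-10.5],[0,0,0,0,0,-10.5],[0,0,0,0,0,-10.5],[0,0,0,0,0,-10.5],[0,0,0,0,0,-10.5],[0,0,0,0,0,-5],[0,0,0,0,0,0]]]'
python3 d.py 0.4354 0.2775 0.09 105
```

```text
clock: 19.12
eef_pos: [0.4461, 0.2612, 0.1362]
tool_rot: [0.966, 0.258, 0.0, -0.009]
ft_force: [0.2, -0.7, -1.1]
grip_width: 0.0428
clock: 20.25
eef_pos: [0.4468, 0.2519, 0.134]
tool_rot: [0.577, 0.817, 0.002, -0.006]
ft_force: [-0.2, 0.1, -1.4]
grip_width: 0.0429
t 20.25 pos [0.4468 0.2519 0.134 ] yaw 109.49 w 0.0429 F [-0.2  0.1 -1.4] q6 1.74
tool shift [ 0.0274 -0.002   0.0443]
turn deg [-0.25 -0.62  4.49]
```

```bash
python3 -m jog '[[[0.027,-0.002,0.01,-0.2,-0.6,4.5],[0,0,0.01,0,0,0],[0,0,0.01,0,0,0],[0,0,0,0,0,0],[0,0,0,0,0,0]]]'
python3 d.py 0.4354 0.2775 0.06 105
python3 - <<'E'
from h import *
a=snap('top','t5');b=snap('scene','s5')
A=lambda i,x,y:cv2.resize(np.clip(255*(i['pixels'][y:y+130,x:x+130,::-1]/255.)**.6,0,255).astype(np.uint8),(400,400),interpolation=cv2.INTER_CUBIC)
cv2.imwrite('pics/j5.png',np.hstack([A(a,370,200),A(b,330,70)]))
E
```

```text
clock: 20.88
eef_pos: [0.437, 0.2738, 0.1029]
tool_rot: [0.613, 0.79, -0.001, 0.0]
ft_force: [0.1, 0.6, -1.5]
grip_width: 0.0427
t 20.88 pos [0.437  0.2738 0.1029] yaw 104.34 w 0.0427 F [ 0.1  0.6 -1.5] q6 1.88
tool shift [ 0.0041 -0.0006  0.0429]
turn deg [-0.07  0.1  -0.66]
```

View pics/j5.png

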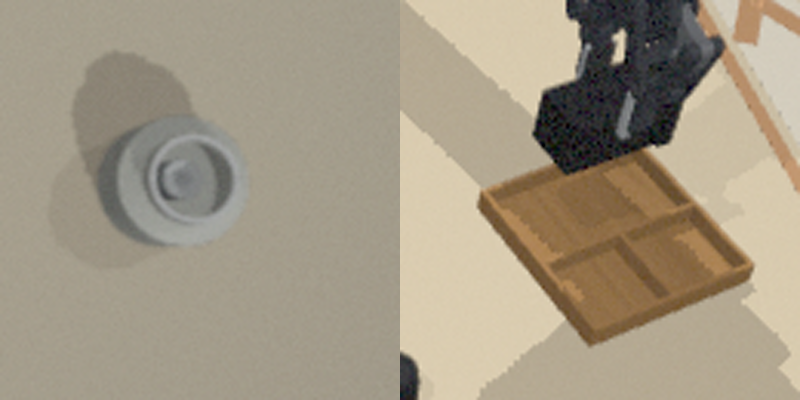

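The housing is level over the long compartment. In the jar only the cell shows, so I'll check for the knob after this placing.

```bash
python3 -m jog '[[[0.004,-0.0005,0.015,0,0,-0.6],[0,0,0.015,0,0,0],[0,0,0.012,0,0,0],[0,0,0,0,0,0],[0,0,0,0,0,0]]]'
python3 d.py 0.4354 0.2775 0.027 105
```

```text
clock: 21.6
eef_pos: [0.4355, 0.2783, 0.0584]
tool_rot: [0.609, 0.794, -0.0, 0.0]
ft_force: [1.4, -0.3, -1.1]
grip_width: 0.0425
t 21.6 pos [0.4355 0.2783 0.0584] yaw 105.04 w 0.0425 F [ 1.4 -0.3 -1.1] q6 1.88
tool shift [-0.0007 -0.0003  0.0314]
turn deg [-0.02  0.06  0.04]
```

```bash
python3 -m jog '[[[0,0,0.012,0,0,0],[0,0,0.01,0,0,0],[0,0,0.006,0,0,0],[0,0,0,0,0,0],[0,0,0.002,0,0,0],[0,0,0,0,0,0]]]'
python3 d.py 0.4354 0.2775 0.027 105
```

```text
clock: 22.35
eef_pos: [0.4364, 0.2787, 0.0273]
tool_rot: [0.609, 0.794, 0.001, 0.001]
ft_force: [-0.2, 0.4, -1.2]
grip_width: 0.0425
t 22.35 pos [0.4364 0.2787 0.0273] yaw 105.03 w 0.0425 F [-0.2  0.4 -1.2] q6 1.88
tool shift [-0.0009 -0.0013  0.0003]
turn deg [0.11 0.03 0.03]
```

```bash
python3 -m jog '[[[0,0,0,0,0,0],[0,0,0,0,0,0],[0,0,0,0,0,0]]]' 0.056 && python3 -m jog '[[[0,0,-0.02,0,0,0],[0,0,-0.05,0,0,0],[0,0,-0.05,0,0,0],[-0.05,0.03,0,0,0,4],[-0.05,0.03,0,0,0,4],[-0.05,0.03,0,0,0,4],[-0.05,0.03,0,0,0,4],[0,0,0,0,0,0]]]' 
python3 d.py 0.574 0.0929 0.08 90
python3 - <<'E'
from h import *
a=snap('top','t6');b=snap('scene','s6')
A=lambda i,x,y,w,g:cv2.resize(np.clip(255*(i['pixels'][y:y+w,x:x+w,::-1]/255.)**g,0,255).astype(np.uint8),(390,390),interpolation=cv2.INTER_CUBIC)
cv2.imwrite('pics/j6.png',np.hstack([A(b,125,140,35,.6),A(b,330,70,130,.5)]))
cv2.imwrite('pics/f6.png',np.vstack([cv2.resize(b['pixels'][:,:,::-1],(560,420))]))
E
```

```text
clock: 22.72
eef_pos: [0.4371, 0.2791, 0.028]
tool_rot: [0.609, 0.794, 0.001, 0.001]
ft_force: [-0.2, 0.3, -0.4]
grip_width: 0.0559
clock: 23.72
eef_pos: [0.5913, 0.0972, 0.1535]
tool_rot: [0.714, 0.7, 0.003, 0.002]
ft_force: [0.6, 0.6, 0.9]
grip_width: 0.0562
t 23.73 pos [0.5913 0.0972 0.1535] yaw 88.81 w 0.0562 F [0.6 0.6 0.9] q6 1.75
tool shift [-0.0047 -0.0178  0.0734]
turn deg [ 0.47 -0.08 -1.19]
```

View pics/j6.png

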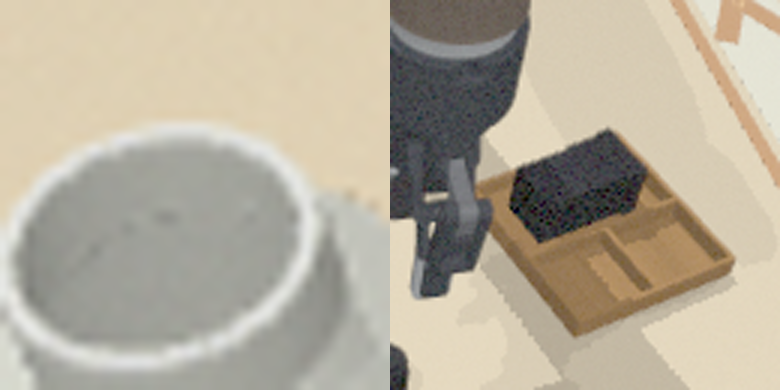

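View pics/f6.png

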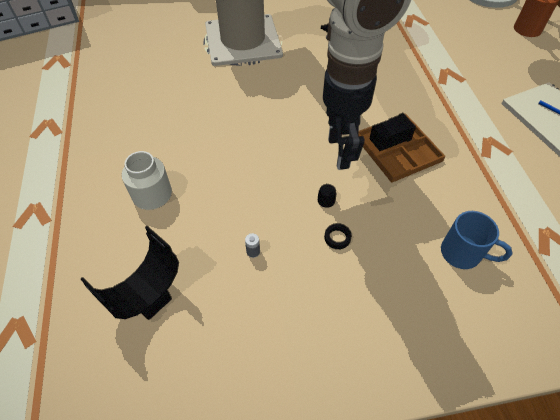

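The housing sits flat in the long compartment and the knob is nowhere on the table, so it is in the jar. Nothing else has moved. Now the cap.

```bash
python3 -m jog '[[[-0.0045,-0.0178,0.03,0.4,0,-1.2],[0,0,0.03,0,0,0],[0,0,0.02,0,0,0],[0,0,0,0,0,0],[0,0,0,0,0,0]]]' 0.056
python3 d.py 0.574 0.0929 0.019 90
```

```text
clock: 24.45
eef_pos: [0.5679, 0.1032, 0.0732]
tool_rot: [0.701, 0.713, 0.001, -0.002]
ft_force: [-0.5, 0.6, 0.1]
grip_width: 0.0562
t 24.45 pos [0.5679 0.1032 0.0732] yaw 91.0 w 0.0562 F [-0.5  0.6  0.1] q6 1.73
tool shift [-0.0106  0.0059  0.0542]
turn deg [-0.01 -0.24  1.  ]
```

```bash
python3 -m jog '[[[-0.0105,0.006,0.01,0,-0.2,1],[0,0,0,0,0,0],[0,0,0.01,0,0,0],[0,0,0,0,0,0]]]'
python3 d.py 0.574 0.0929 0.019 90
```

```text
clock: 24.95
eef_pos: [0.5761, 0.0927, 0.0542]
tool_rot: [0.707, 0.707, 0.002, 0.001]
ft_force: [0.4, -0.1, -0.6]
grip_width: 0.0556
t 24.95 pos [0.5761 0.0927 0.0542] yaw 89.96 w 0.0556 F [ 0.4 -0.1 -0.6] q6 1.73
tool shift [ 0.0001 -0.0023  0.0352]
turn deg [ 0.23 -0.06 -0.04]
```

```bash
python3 -m jog '[[[0,-0.003,0.012,0.2,0,0],[0,-0.001,0.012,0.2,0,0],[0,0,0.01,0,0,0],[0,0,0,0,0,0],[0,0,0,0,0,0]]]'
python3 d.py 0.574 0.0929 0.019 90
python3 -m jog '[[[0,0,0,0,0,0],[0,0,0,0,0,0],[0,0,0,0,0,0],[0,0,0,0,0,0]]]' 0.022
python3 d.py 0.5136 0.2643 0.1 90
```

```text
clock: 25.58
eef_pos: [0.5712, 0.0927, 0.0169]
tool_rot: [0.707, 0.707, -0.002, -0.002]
ft_force: [-0.1, -0.6, -0.6]
grip_width: 0.0558
t 25.57 pos [0.5712 0.0927 0.0169] yaw 89.96 w 0.0558 F [-0.1 -0.6 -0.6] q6 1.73
tool shift [ 0.0002  0.0028 -0.0021]
turn deg [-0.29 -0.05 -0.04]
clock: 26.08
eef_pos: [0.5723, 0.0929, 0.0183]
tool_rot: [0.707, 0.707, -0.0, -0.001]
ft_force: [-0.7, 0.2, -0.6]
grip_width: 0.0328
t 26.07 pos [0.5723 0.0929 0.0183] yaw 89.97 w 0.0328 F [-0.7  0.2 -0.6] q6 1.73
tool shift [ 0.1715 -0.059  -0.0813]
turn deg [-0.13 -0.07 -0.03]
```

```bash
python3 -m jog '[[[0,0,-0.03,0,0,0],[0,0,-0.04,0,0,0],[0,0,-0.02,0,0,0],[0.045,-0.015,0,0,0,0],[0.045,-0.015,0,0,0,0],[0.045,-0.015,0,0,0,0],[0.04,-0.014,0,0,0,0],[0,0,0,0,0,0],[0,0,0,0,0,0]]]'
python3 d.py 0.5136 0.2643 0.06 90
```

```text
clock: 27.2
eef_pos: [0.5127, 0.2718, 0.111]
tool_rot: [0.708, 0.706, -0.0, -0.001]
ft_force: [0.6, 0.2, 0.4]
grip_width: 0.0327
t 27.2 pos [0.5127 0.2718 0.111 ] yaw 89.79 w 0.0327 F [0.6 0.2 0.4] q6 2.06
tool shift [-0.0076  0.0011  0.0509]
turn deg [-0.13 -0.09 -0.21]
```

```bash
python3 -m jog '[[[-0.0075,0.001,0.01,0,0,0],[0,0,0.02,0,0,0],[0,0,0.02,0,0,0],[0,0,0,0,0,0],[0,0,0,0,0,0]]]'
python3 d.py 0.5136 0.2643 0.022 90
```

```text
clock: 27.82
eef_pos: [0.5154, 0.2565, 0.058]
tool_rot: [0.712, 0.702, -0.001, -0.001]
ft_force: [-0.6, -0.8, -0.3]
grip_width: 0.0326
t 27.82 pos [0.5154 0.2565 0.058 ] yaw 89.24 w 0.0326 F [-0.6 -0.8 -0.3] q6 2.05
tool shift [ 0.0078 -0.0018  0.036 ]
turn deg [-0.19  0.05 -0.76]
```

```bash
python3 -m jog '[[[0.0078,-0.0018,0.01,-0.2,0,-0.7],[0,0,0,0,0,0],[0,0,0.01,0,0,0],[0,0,0.007,0,0,0],[0,0,0,0,0,0],[0,0,0,0,0,0]]]'
python3 d.py 0.5136 0.2643 0.022 90
```

```text
clock: 28.58
eef_pos: [0.5146, 0.2652, 0.0306]
tool_rot: [0.707, 0.707, 0.001, 0.001]
ft_force: [-0.5, 0.1, -0.3]
grip_width: 0.0326
t 28.57 pos [0.5146 0.2652 0.0306] yaw 89.99 w 0.0326 F [-0.5  0.1 -0.3] q6 2.05
tool shift [-0.0009 -0.001   0.0086]
turn deg [ 0.16 -0.02 -0.01]
```

```bash
python3 -m jog '[[[0,-0.001,0.006,0,0,0],[0,0,0.003,0,0,0],[0,0,0,0,0,0],[0,0,0,0,0,0]]]' && python3 d.py 0.5136 0.2643 0.022 90 && python3 -m jog '[[[0,0,0,0,0,0],[0,0,0,0,0,0],[0,0,0,0,0,0]]]' 0.045 && python3 -m jog '[[[0,0,-0.02,0,0,0],[0,0,-0.05,0,0,0],[0,0,-0.04,0,0,0],[-0.055,0.025,0,0,0,0],[-0.055,0.025,0,0,0,0],[-0.055,0.025,0,0,0,0],[-0.055,0.025,0,0,0,0],[-0.055,0.025,0,0,0,0],[-0.055,0.025,0,0,0,0],[0,0,0,0,0,0],[0,0,0,0,0,0]]]' 
python3 d.py 0.6665 -0.0721 0.08 90
```

```text
clock: 29.08
eef_pos: [0.5138, 0.2652, 0.0213]
tool_rot: [0.707, 0.707, 0.001, 0.001]
ft_force: [-0.1, -0.8, -0.8]
grip_width: 0.0328
t 29.07 pos [0.5138 0.2652 0.0213] yaw 89.98 w 0.0328 F [-0.1 -0.8 -0.8] q6 2.05
tool shift [-0.0009 -0.0002 -0.0007]
turn deg [ 0.19 -0.03 -0.02]
clock: 29.45
eef_pos: [0.5143, 0.2655, 0.0219]
tool_rot: [0.707, 0.707, 0.002, 0.001]
ft_force: [0.4, 0.2, -0.0]
grip_width: 0.0452
clock: 30.82
eef_pos: [0.6705, -0.0726, 0.1371]
tool_rot: [0.705, 0.709, 0.004, 0.003]
ft_force: [-0.9, -0.2, 0.1]
grip_width: 0.045
t 30.82 pos [ 0.6705 -0.0726  0.1371] yaw 90.26 w 0.045 F [-0.9 -0.2  0.1] q6 1.46
tool shift [ 0.0004 -0.0046  0.057 ]
turn deg [ 0.57 -0.1   0.26]
```

```bash
python3 -m jog '[[[0.0005,-0.0045,0.02,0.5,0,0.2],[0,0,0.02,0,0,0],[0,0,0.015,0,0,0],[0,0,0,0,0,0],[0,0,0,0,0,0]]]' 0.05
python3 d.py 0.6665 -0.0721 0.026 90
```

```text
clock: 31.45
eef_pos: [0.6628, -0.0654, 0.0775]
tool_rot: [0.704, 0.71, -0.0, -0.002]
ft_force: [-0.3, -0.4, -0.8]
grip_width: 0.0499
t 31.45 pos [ 0.6628 -0.0654  0.0775] yaw 90.51 w 0.0499 F [-0.3 -0.4 -0.8] q6 1.46
tool shift [-0.0069  0.0039  0.0515]
turn deg [-0.23 -0.17  0.51]
```

Run:
```python
from h import *
a=snap('top','t7');b=snap('scene','s7')
A=lambda i,x,y,w,g:cv2.resize(np.clip(255*(i['pixels'][y:y+w,x:x+w,::-1]/255.)**g,0,255).astype(np.uint8),(390,390),interpolation=cv2.INTER_CUBIC)
cv2.imwrite('pics/j7.png',np.hstack([A(a,110,220,110,.5),A(b,195,170,110,.6)]))
```

```text
(no output)
```

View pics/j7.png

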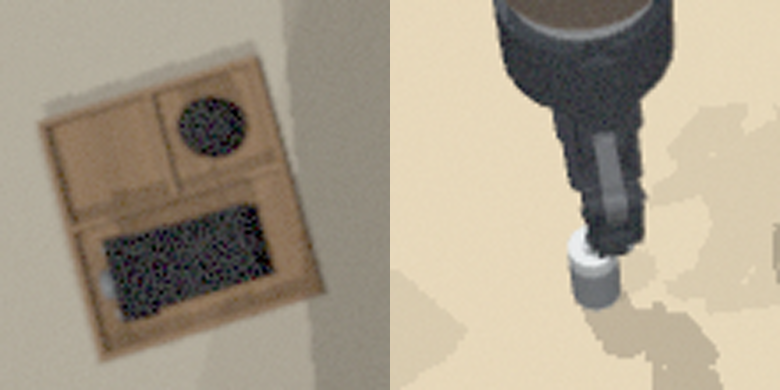

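The housing and cap sit square in their compartments and the tray hasn't moved. The gripper stands over the far cell, slightly to +y as computed.

```bash
python3 -m jog '[[[-0.007,0.004,0,-0.2,-0.2,0.5],[0,0,0,0,0,0],[0,0,0.01,0,0,0],[0,0,0,0,0,0]]]'
python3 d.py 0.6665 -0.0721 0.026 90
```

```text
clock: 32.05
eef_pos: [0.6685, -0.0739, 0.0688]
tool_rot: [0.708, 0.706, 0.001, 0.002]
ft_force: [-0.5, 0.2, -0.7]
grip_width: 0.05
t 32.05 pos [ 0.6685 -0.0739  0.0688] yaw 89.9 w 0.05 F [-0.5  0.2 -0.7] q6 1.46
tool shift [ 0.0019 -0.0021  0.0428]
turn deg [ 0.2   0.08 -0.1 ]
```

```bash
python3 -m jog '[[[0.002,-0.002,0.012,0.2,0,0],[0,0,0.015,0,0,0],[0,0,0.012,0,0,0],[0,0,0,0,0,0],[0,0,0,0,0,0]]]'
python3 d.py 0.6665 -0.0721 0.026 90
python3 -m jog '[[[0,0,0,0,0,0],[0,0,0,0,0,0],[0,0,0,0,0,0],[0,0,0,0,0,0]]]' 0.015
python3 d.py 0.4964 0.3281 0.12 90
```

```text
clock: 32.67
eef_pos: [0.6653, -0.0715, 0.0254]
tool_rot: [0.708, 0.707, -0.001, -0.001]
ft_force: [0.7, -0.2, 0.1]
grip_width: 0.05
t 32.67 pos [ 0.6653 -0.0715  0.0254] yaw 89.91 w 0.05 F [ 0.7 -0.2  0.1] q6 1.47
tool shift [-0.0006  0.0012 -0.0006]
turn deg [-0.18  0.05 -0.09]
clock: 33.17
eef_pos: [0.6663, -0.0716, 0.0269]
tool_rot: [0.708, 0.707, -0.001, 0.0]
ft_force: [0.6, -0.2, 0.2]
grip_width: 0.0242
t 33.17 pos [ 0.6663 -0.0716  0.0269] yaw 89.91 w 0.0242 F [ 0.6 -0.2  0.2] q6 1.47
tool shift [ 0.3994 -0.1706 -0.0935]
turn deg [-0.03  0.07 -0.09]
```

```bash
python3 -m jog '[[[0,0,-0.03,0,0,0],[0,0,-0.05,0,0,0],[0,0,-0.03,0,0,0],[0.05,-0.021,0,0,0,0],[0.053,-0.023,0,0,0,0],[0.053,-0.023,0,0,0,0],[0.053,-0.023,0,0,0,0],[0.053,-0.023,0,0,0,0],[0.053,-0.023,0,0,0,0],[0.053,-0.023,0,0,0,0],[0,0,0,0,0,0],[0,0,0,0,0,0]]]'
python3 d.py 0.4964 0.3281 0.065 90
```

```text
clock: 34.67
eef_pos: [0.505, 0.3073, 0.1407]
tool_rot: [0.709, 0.706, 0.002, 0.001]
ft_force: [-0.3, 0.4, -0.7]
grip_width: 0.0244
t 34.67 pos [0.505  0.3073 0.1407] yaw 89.75 w 0.0244 F [-0.3  0.4 -0.7] q6 2.12
tool shift [ 0.0207 -0.009   0.0757]
turn deg [ 0.21 -0.06 -0.25]
```

```bash
python3 -m jog '[[[0.02,-0.009,0.015,0.2,0,-0.2],[0,0,0.02,0,0,0],[0,0,0.02,0,0,0],[0,0,0.015,0,0,0],[0,0,0,0,0,0],[0,0,0,0,0,0]]]'
python3 d.py 0.4964 0.3281 0.03 90
```

```text
clock: 35.42
eef_pos: [0.4964, 0.3262, 0.0651]
tool_rot: [0.71, 0.704, -0.001, -0.002]
ft_force: [-0.2, 0.4, -0.5]
grip_width: 0.0243
t 35.42 pos [0.4964 0.3262 0.0651] yaw 89.52 w 0.0243 F [-0.2  0.4 -0.5] q6 2.16
tool shift [0.0018 0.0001 0.0351]
turn deg [-0.17 -0.07 -0.48]
```

```bash
python3 -m jog '[[[0.0018,0,0.01,-0.2,0,-0.4],[0,0,0.012,0,0,0],[0,0,0.01,0,0,0],[0,0,0.003,0,0,0],[0,0,0,0,0,0],[0,0,0,0,0,0]]]'
python3 d.py 0.4964 0.3281 0.03 90
```

```text
clock: 36.17
eef_pos: [0.4976, 0.329, 0.0294]
tool_rot: [0.708, 0.707, 0.002, 0.0]
ft_force: [0.2, 0.7, -0.4]
grip_width: 0.0238
t 36.17 pos [0.4976 0.329  0.0294] yaw 89.93 w 0.0238 F [ 0.2  0.7 -0.4] q6 2.16
tool shift [-0.0009 -0.0012 -0.0006]
turn deg [ 0.2  -0.18 -0.07]
```

Released height matches the grasp height plus the tray floor. I'll open, lift straight up, back off and check.

```bash
python3 -m jog '[[[0,0,0,0,0,0],[0,0,0,0,0,0],[0,0,0,0,0,0]]]' 0.045 && python3 -m jog '[[[0,0,-0.02,0,0,0],[0,0,-0.05,0,0,0],[0,0,-0.05,0,0,0],[-0.06,-0.02,0,0,0,0],[-0.06,-0.02,0,0,0,0],[-0.06,-0.03,0,0,0,0],[-0.06,-0.03,0,0,0,0],[0,0,0,0,0,0],[0,0,0,0,0,0],[0,0,0,0,0,0]]]'
python3 - <<'E'
from h import *
a=snap('top','t8');b=snap('scene','s8')
A=lambda i,x,y,w,g:cv2.resize(np.clip(255*(i['pixels'][y:y+w,x:x+w,::-1]/255.)**g,0,255).astype(np.uint8),(390,290 if 0 else 390),interpolation=cv2.INTER_CUBIC)
cv2.imwrite('pics/j8.png',cv2.resize(np.hstack([A(a,110,220,110,.5),A(b,345,100,110,.6),A(a,408,235,45,.4)]),(799,266)))
cv2.imwrite('pics/f8.png',cv2.resize(b['pixels'][:,:,::-1],(560,420)))
E
```

```text
clock: 36.55
eef_pos: [0.4982, 0.3294, 0.0303]
tool_rot: [0.708, 0.707, 0.003, 0.0]
ft_force: [0.0, -1.0, -0.5]
grip_width: 0.0449
clock: 37.8
eef_pos: [0.4036, 0.0956, 0.1544]
tool_rot: [0.707, 0.707, 0.008, 0.003]
ft_force: [0.2, 0.3, 0.6]
grip_width: 0.0448
```

View pics/j8.png

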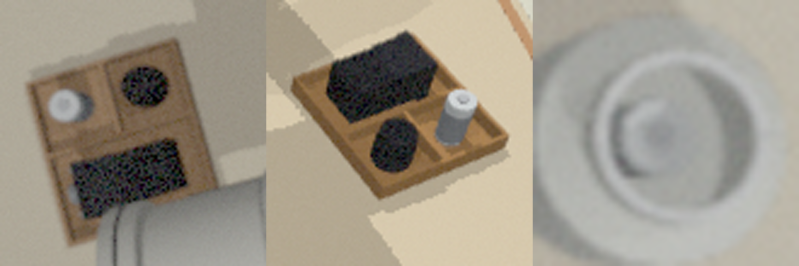

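View pics/f8.png

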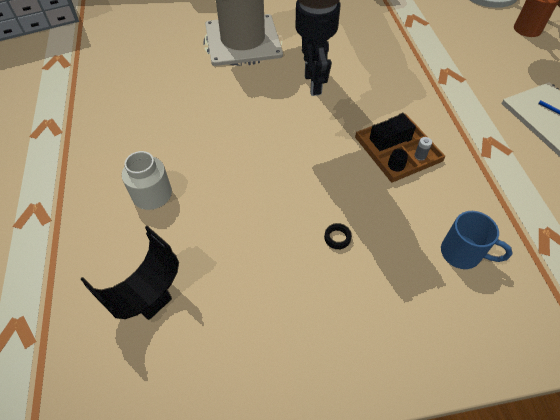

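All the parts are placed. The jar view shows the cell upright with a dark shape beside it, and the knob is nowhere else. I'll hand in.

```bash
python3 -c "
from workcell import bot
print(bot.job_done())"
```

```text
the job is handed in; nothing more can be done
None
```

Both kits are made up and the job was handed in after about 38 s of robot time, out of the 112 s allowed.

- **Spares kit:** I dropped the near cell through the jar's neck first, then the clamp knob.
- **Battery kit:** I laid the housing in the long compartment. The cap and the far cell each stand in their own square compartment.

The last pictures show the housing flat, the cap and cell upright, and the tray and jar level. The collar, cuff and mug look to be where they started. The gripper was clear of everything.

**Not fully confirmed:** the knob is mostly hidden inside the jar. All I could see of it was a dark shape beside the cell. It was released with its head inside the neck, and it appears nowhere else in the pictures.

The gripper readings were 1–3 mm below the stated part widths, but every grip held. I viewed 14 pictures, the whole budget.

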